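# Lock the shaft, tap out the loose clamp bolt and hold its cap open

### The job

Swing the lock collar's ball lever upright so that the collar's white line meets the red locked mark, which keeps the shaft from creeping. Then tap the three clamp bolts from above, one after another, until you find the loose one that gives under the tap, and lift that bolt's sprung cap by its red lug to about 50 degrees. Finish while still holding the cap open for a colleague, with the collar still locked and the things lying around the cradle left alone.

Things in the scene. Friction and masses are not known exactly. Their poses are not given: they have to be found in the camera images.
- cradle: Fixed shaft cradle: grey base plate 104 x 332 x 12 mm with a steel shaft (25 mm dia, axis 50 mm above the worktop) along its y. Origin: on the worktop under the shaft axis, 25 mm left of the middle clamp. x points away from the robot, across the shaft; y to the left along the shaft; z up; turned by up to 10 degrees. All frame offsets below are in this frame. Three shut clamps at y = +60, -25, -110 mm.
- bolt_left (a point): Centre of the top of the left clamp's bolt head (x -33, y +60, z 79 mm). Steel head 18 mm dia, 10 mm high, on a short spring, its top 15 mm above the cap. One of the three bolts, a different one each time and not to be told by eye, is loose: pressed from above it sinks up to 5 mm (1.5 N at first, 3 N at full depth) and springs back. The tight ones do not give. Fixed point: does not move with bolt or cap.
- bolt_middle (a point): The same fixed point of the middle clamp's bolt head (x -33, y -25, z 79 mm).
- bolt_right (a point): The same fixed point of the right clamp's bolt head (x -33, y -110, z 79 mm).
- lug_left (a point): Centre of the red sleeve on the left cap's lifting lug when shut (x -66, y +60, z 71 mm; fixed point). Sleeve 13.5 x 13.5 mm, z 60 to 82 mm, upright, on a tongue 12 mm wide (z 52 to 60 mm) that sticks out 26 mm in front of the cap; nothing else beside lug or tongue. Grip it from above across y and follow the arc about the hinge (radius about 106 mm); it may pivot between the fingers.
- lug_middle (a point): The same fixed point of the middle cap's lug (x -66, y -25, z 71 mm).
- lug_right (a point): The same fixed point of the right cap's lug (x -66, y -110, z 71 mm).
- cap_hinge (a point): Point on the common hinge axis of the three caps, at the middle cap (x +38, y -25, z 51 mm). The axis runs along y on the far side of the shaft. Caps are aluminium, 36 mm wide along y, on black saddles, the highest point an arch over the shaft at z 71 mm. Only the cap of the loose bolt can be lifted; those of the tight bolts cannot.
- lock_collar (a joint): Angle of the lock collar about the shaft (rad): a black knurled ring, 60 mm dia, 18 mm wide, on the shaft's left end at y = +149 mm, with a lever and ball. At 0 the lever leans 1.2 rad from upright towards the robot; it grows as the lever rises; 1.2 is the red locked mark, lever upright; stop at 1.28. It starts at 0 to 0.4 and stays where it is left (about 1.5 N at the ball turns it).
- collar_knob (a point): Centre of the black ball (22 mm dia) on the collar's lever (8 mm dia), 62 mm from the shaft axis; moves with the lever. The grey housing beside the collar (y 113 to 137 mm, top at z 78 mm) bears the red locked mark on its top.
- bolt_play (a joint): How far the loose bolt, whichever it is, is pressed in (m): 0 at rest, 0.005 fully in.
- cap_lift (a joint): Opening angle of the cap that the loose bolt belongs to (rad): 0 shut, grows as its front rises, stop at 1.4. Weight and a spring (together up to about 0.3 N m, some 3 N at the lug) shut it as soon as it is let go.
- spare_bushing: Loose bystander: yellowish turned bushing, 24 mm dia, 28 mm high, standing left of the cradle. Origin: centre of its underside.
- bench_hex_key: Loose bystander: small hex key, 97 x 24 x 6 mm, lying to the right of the cradle. Origin: centre of its underside.
- hole_block: Loose bystander: steel set-up block with holes, 76 x 50 x 25 mm, lying behind the cradle to the right. Origin: centre of its underside.

How it is judged:
By the outcome, as a careful person would: the job done as asked, in the order asked, and still so for the second after the job is handed in, while the arm keeps its last pose, push and grip.
It also fails if it takes over 58 s, if anything falls off the work surface, if the arm or the gripper's body presses on something with over 40 N, if the wrist force passes 120 N, or if a joint passes its speed limit or range.

### The arm

A 6-joint arm with a two-finger parallel gripper is mounted at the origin on a cart in front of the work surface, level with it; the furniture and walls round the work are solid. World frame = base frame: x ahead of the robot, y to its left, z up, the work surface at z = 0. Lengths are in m, angles in rad, forces in N, time in s.
With the tool pointing down it reaches from about 0.375 to 0.9 m from the base axis. Payload 3.1 kg.
Tool frame: the origin (TCP) lies on the centre line of the jaws, within the pads' length; the fingertips stand robot.tcp_to_tips ahead of it and the grasp point (between the pads) lies 3 mm ahead of it (robot.tcp_to_tips is the distance from the TCP to the fingertips, in m); z points along the fingers, y is the line along which they close (so a half turn about z gives the same grasp; the last joint's range is limited). The gripper opens to 87 mm and grips with 3 to 60 N. Pads are 19 mm wide; open, the fingers measure 117 mm over their backs; the gripper's body (75 mm by 190 mm) begins 51 mm behind the grasp point.
Start: joints at [-1.464, 0.527, 1.433, -0, 1.181, -0.178], TCP at [0.176, -0.6, 0.245] pointing down, gripper open.
Joint ranges: [-3.08, 3.08], [-0.75, 2.2], [0.22, 2.44], [-1.43, 4.57], [0, 2.65], [-2.85, 2.85]. Speed limits (rad/s): [2.79, 2.79, 3.14, 3.14, 3.14, 3.14].

### API

Orientations are given as a unit quaternion [x, y, z, w].
In Python, from rig import robot gives the robot as it stands. The module is installed in compiled form; this text tells all that it offers.
- The arm moves only by the shell command python3 -m jog 'ROWS' [FORCE]. ROWS is JSON, one flat list of numbers, 5 for each row, row after row: the finger opening in m, from 0 to 0.087, then the shift along the tool's x, y, z in m, then the turn about the tool's z in units of 10 degrees (1.0 is 10 degrees). In form: [claw, x, y, z, roll, claw, x, y, z, roll, ...]. A call has 1 to 20 rows; each row shifts and turns the commanded pose from where the row before left it, along the tool's axes as they then stand; what a row does not reach is not made up. A row lasts 1/8 s, in which the tool goes at most 62.5 mm and 10.7 degrees, less where a joint would pass 70% of its speed; a pose out of reach is approached as far as the arm can. A call with a gripper value outside its range is refused whole. The fingers move at their own pace and stop on an object; FORCE is the grip in N (left out, the last holds). Time passes only in rows, so rows that do not move let the fingers close. It gives the time, the measured TCP pose, the force, the opening and the grip force at its end, in the units of the state.
- robot.get_obs(): the state, without advancing time (a new reading comes with each control period).
- robot.camera(name): name is "scene" or "top"; returns the picture (384x512x3 uint8, blue, green, red); there is no depth.
- robot.camera_model(name): a dict with "fx", "fy", "cx", "cy" (pixels), "distortion" ([k1, k2, p1, p2, k3] as OpenCV has them; the pictures are not rectified), "R" (3x3) and "t" (3): a world point X has camera coordinates R X + t. Camera axes: x right, y down, z forward; pixel columns grow to the right and rows downward; lengths in m; the calibration is good to about 2 mm. A picture is of the moment at which its call begins. camera_model takes no time and is no camera call.
- robot.hand_in(): hands the job in; it is judged then, once.
Trained networks look in the newest picture that a camera, given by its name, has taken for a name from the list of things; names that differ only in an ending like _2 or _b are one class to them, and where a whole thing is asked for, a point or a joint stands for the part that bears it (a point fixed in the world has none). Each returns a list of dicts, best first, with "conf" (0 to 1); they miss things now and then, are a little off and sometimes report something else, mostly with a low value. They report only what shows in the picture. A call takes as long as a camera call.
- robot.look_for(camera, label): "extent" ([centre column, centre row, width, height] in pixels, round what is visible of it).
- robot.outline_of(camera, label): "region" (384x512 bool, what is visible of it) and "extent" ([centre column, centre row, width, height] in pixels, round what is visible of it).
The state is a dict: "time": time; "q": joint angles; "joint_velocities": joint speeds; "joint_torque": joint torques, N m; "position": TCP position; "tool_rot": TCP orientation; "ft_force": force on the tool from outside, world axes, zero at the start; "moment": the same for the moment, N m; "grip_width": finger opening in m; "grip_force": force on a finger pad.
Only numpy, scipy, OpenCV 4.12 (cv2) and the standard library are available. Lean on these libraries where they do the work, as an engineer would, in place of code of your own. Each camera call takes 0.05 s, during which the arm holds its last target. There are 200 camera calls.

## Working session

There is one attempt and no reset: what is moved stays moved. The work goes in short steps, Python scripts to look and compute and a shell command to move; the robot and the scene stay as the last step left them, time stands still between calls to the robot, and variables do not carry over. Pictures are saved under pics/ and viewed, at most 10 in all, crops included, and the job is handed in when it is done.

```bash
mkdir -p pics; python3 - <<'E'
from rig import robot
import cv2,numpy as np
o=robot.get_obs();print({k:np.round(v,3).tolist() for k,v in o.items()},robot.tcp_to_tips)
for c in("scene","top"):
    cv2.imwrite(f"pics/{c}0.png",robot.camera(c))
    m=robot.camera_model(c);print(c,{k:np.round(v,4).tolist() for k,v in m.items()})
    for l in("cradle","lock_collar","collar_knob","bolt_left","lug_left","spare_bushing","bench_hex_key","hole_block"):
        print(l,[(np.round(d["extent"]).tolist(),round(d["conf"],2)) for d in robot.look_for(c,l)][:4])
E
```

```text
{'time': 0.0, 'q': [-1.465, 0.528, 1.434, -0.0, 1.181, -0.179], 'joint_velocities': [-0.002, -0.0, -0.001, 0.001, 0.001, 0.001], 'joint_torque': [-0.001, -44.004, -17.659, 0.063, 0.058, -0.0], 'position': [0.176, -0.599, 0.244], 'tool_rot': [0.99, 0.142, 0.0, -0.001], 'ft_force': [-0.031, -0.859, -0.745], 'moment': [-0.028, -0.023, 0.044], 'grip_force': 0.0, 'grip_width': 0.087} 0.022
scene {'fx': 436.9398, 'fy': 436.9398, 'cx': 259.7236, 'cy': 189.766, 'distortion': [-0.1446, 0.0, 0.0, 0.0, 0.0], 'R': [[-0.7924, -0.6097, 0.0171], [-0.3593, 0.444, -0.8208], [0.4929, -0.6566, -0.5709]], 't': [0.4722, 0.2822, 1.0398]}
cradle [([253.0, 227.0, 106.0, 82.0], 0.92)]
lock_collar []
collar_knob [([225.0, 240.0, 32.0, 23.0], 0.52)]
bolt_left [([256.0, 226.0, 106.0, 76.0], 0.7)]
lug_left [([255.0, 228.0, 108.0, 74.0], 0.63)]
spare_bushing [([255.0, 230.0, 102.0, 75.0], 0.36)]
bench_hex_key []
hole_block [([275.0, 165.0, 18.0, 13.0], 0.56)]
top {'fx': 458.2134, 'fy': 458.2134, 'cx': 254.9859, 'cy': 193.481, 'distortion': [0.0031, 0.0, 0.0, 0.0, 0.0], 'R': [[0.0089, -0.9999, 0.0129], [-0.9956, -0.0101, -0.093], [0.0931, -0.012, -0.9956]], 't': [0.0109, 0.5996, 1.3723]}
cradle [([241.0, 213.0, 118.0, 46.0], 0.74)]
lock_collar [([188.0, 209.0, 14.0, 33.0], 0.5)]
collar_knob [([235.0, 212.0, 114.0, 48.0], 0.6), ([192.0, 212.0, 11.0, 34.0], 0.51)]
bolt_left [([238.0, 213.0, 117.0, 45.0], 0.91)]
lug_left [([239.0, 211.0, 114.0, 52.0], 0.83)]
spare_bushing [([128.0, 222.0, 9.0, 7.0], 0.64), ([190.0, 210.0, 11.0, 28.0], 0.47)]
bench_hex_key []
hole_block [([338.0, 160.0, 20.0, 26.0], 0.59)]
```

```bash
python3 - <<'E'
import cv2
a=cv2.imread("pics/top0.png")[160:260,110:370];cv2.imwrite("pics/topc.png",cv2.resize(a,None,fx=3,fy=3,interpolation=2))
a=cv2.imread("pics/scene0.png")[140:290,160:360];cv2.imwrite("pics/scc.png",cv2.resize(a,None,fx=4,fy=4,interpolation=2))
E
```

```text
(no output)
```

View pics/topc.png

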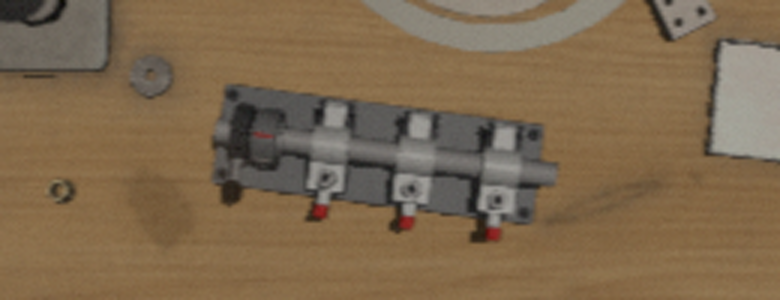

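View pics/scc.png

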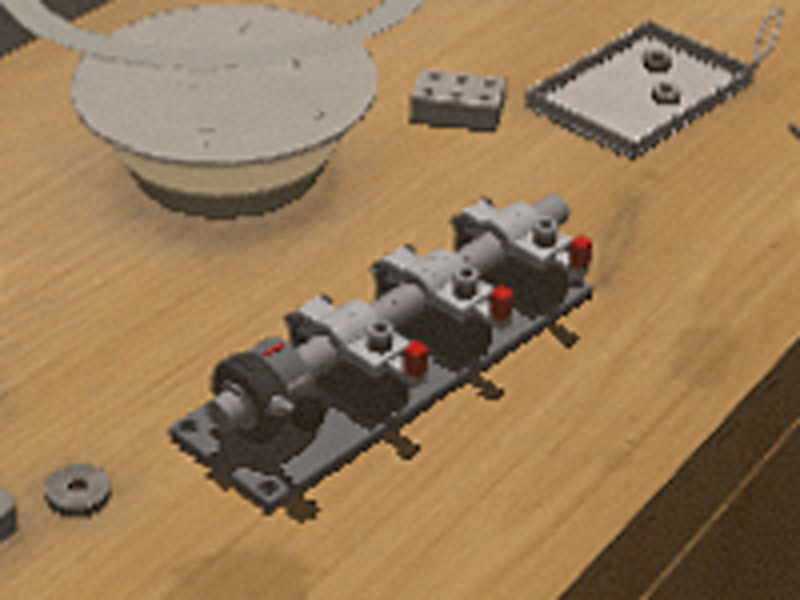

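Top crop: red lugs at (320,211), (406,222), (493,233), bolts at (326,178), (410,188), (497,200), ball at about (231,190). The scene crop shows bolts at (379,328), (466,274), (545,228), with the lever leaning towards the robot. I'll fit the cradle pose to these points.

```bash
cat >h.py <<'E'
from rig import robot
import cv2,numpy as np
from scipy.optimize import least_squares
def proj(c,P):
    m=robot.camera_model(c);K=np.array([[m["fx"],0,m["cx"]],[0,m["fy"],m["cy"]],[0,0,1]])
    return cv2.projectPoints(np.asarray(P,float).reshape(-1,3),cv2.Rodrigues(np.array(m["R"]))[0],np.array(m["t"],float),K,np.array(m["distortion"],float))[0][:,0]
def W(p,P):
    P=np.asarray(P,float).reshape(-1,3);c,s=np.cos(p[2]),np.sin(p[2])
    return np.c_[p[0]+c*P[:,0]-s*P[:,1],p[1]+s*P[:,0]+c*P[:,1],P[:,2]]
E
python3 - <<'E'
from h import *
ys=[.06,-.025,-.11]
L=[[-.066,y,.071] for y in ys];B=[[-.033,y,.079] for y in ys]
def reds(f):
    im=cv2.imread(f).astype(int);m=((im[...,2]>110)&(im[...,1]<70)&(im[...,0]<70)).astype(np.uint8)
    n,_,s,c=cv2.connectedComponentsWithStats(m);return sorted([(c[i].round(1).tolist(),int(s[i,4])) for i in range(1,n) if s[i,4]>4],key=lambda a:-a[1])[:4]
rt,rs=reds("pics/top0.png"),reds("pics/scene0.png");print(rt,rs)
lt=np.array(sorted([r[0] for r in rt[:3]]));ls=np.array(sorted([r[0] for r in rs[:3]]))
bt=np.array([[326,178],[410,188],[497,200]])/3+[110,160]-.33
bs=np.array([[379,328],[466,274],[545,228]])/4+[160,140]-.4
f=lambda p:np.r_[proj("top",W(p,L))-lt,proj("top",W(p,B))-bt,proj("scene",W(p,L))-ls,proj("scene",W(p,B))-bs].ravel()
r=least_squares(f,[.5,0,0],loss="soft_l1");p=r.x;print(p,np.degrees(p[2]));print(f(p).reshape(-1,2).round(1).tolist())
np.save("p.npy",p)
print("bolts",W(p,B).round(4).tolist(),"lugs",W(p,L).round(4).tolist())
kt=np.array([231,190])/3+[110,160]
for a in np.arange(0,.5,.1):
    t=1.2-a;k=W(p,[[-.062*np.sin(t),.149,.05+.062*np.cos(t)]]);print(a,k.round(3),(proj("top",k)*3-[330,480]).round(),(proj("scene",k)*4-[640,560]).round())
E
```

```text
[([245.6, 233.8], 16), ([274.5, 237.5], 16), ([216.7, 230.1], 15)] [([263.7, 226.5], 15), ([285.2, 212.8], 13), ([304.9, 200.1], 10), ([228.0, 227.0], 5)]
[ 0.54510517  0.06024519 -0.11871719] -6.801993703113065
[[0.3, -0.1], [0.1, -0.1], [-0.0, -0.1], [0.0, -0.3], [0.8, 0.1], [0.7, -0.2], [-0.2, 3.2], [-0.4, 3.0], [-0.4, 2.8], [0.3, 0.1], [0.1, 0.2], [0.1, -0.7]]
bolts [[0.5194, 0.1237, 0.079], [0.5094, 0.0393, 0.079], [0.4993, -0.0451, 0.079]] lugs [[0.4867, 0.1276, 0.071], [0.4766, 0.0432, 0.071], [0.4665, -0.0412, 0.071]]
0.0 [[0.505 0.215 0.072]] [[232. 190.]] [[307. 414.]]
0.1 [[0.508 0.215 0.078]] [[231. 187.]] [[304. 406.]]
0.2 [[0.511 0.214 0.083]] [[231. 184.]] [[301. 397.]]
0.30000000000000004 [[0.515 0.214 0.089]] [[231. 180.]] [[297. 388.]]
0.4 [[0.519 0.213 0.093]] [[231. 176.]] [[292. 380.]]
```

```bash
python3 -m jog '[0.04,0,0,0,0.77, 0.04,0,0,0,0.77, 0.04,0,0,0,0.77, 0.04,0.055,-0.02,0,0, 0.04,0.055,-0.02,0,0, 0.04,0.055,-0.02,0,0, 0.04,0.055,-0.02,0,0, 0.04,0,-0.055,0,0, 0.04,0,-0.055,0,0, 0.04,0,-0.055,0,0, 0.04,0,-0.055,0,0, 0.04,0,-0.055,0,0, 0.04,0,-0.055,0,0, 0.04,0,-0.055,0,0, 0.04,0,-0.055,0,0, 0.04,0,-0.055,0,0, 0.04,0,-0.055,0,0, 0.04,0,-0.055,0,0, 0.04,0,-0.05,0,0]' 15
cat >rel.py <<'E'
from h import *
from scipy.spatial.transform import Rotation as R
p=np.load("p.npy");o=robot.get_obs();d=np.array(o["position"])
c,s=np.cos(p[2]),np.sin(p[2]);e=d[:2]-p[:2]
A=R.from_quat(o["tool_rot"]).as_matrix()
print("t",round(o["time"],2),"cradle xyz mm",np.round([1e3*(c*e[0]+s*e[1]),1e3*(-s*e[0]+c*e[1]),1e3*d[2]],1),"yaw err deg",round(np.degrees(np.arctan2(A[1,0],A[0,0])-p[2]),2),"zx,zy",A[:2,2].round(3),"F",np.round(o["ft_force"],1),"w",round(o["grip_width"],4),"gf",round(o["grip_force"],1))
E
python3 rel.py
```

```text
time: 3.28
position: [0.4811, 0.106, 0.2448]
tool_rot: [0.998, -0.059, 0.0, -0.0]
ft_force: [-0.0, -0.7, -0.2]
grip_width: 0.04
grip_force: 0.0
t 3.27 cradle xyz mm [-69.   37.9 244.8] yaw err deg 0.04 zx,zy [0.001 0.   ] F [-0.  -0.7 -0.2] w 0.04 gf 0.0
```

```bash
python3 -m jog '[0.04,0.006,-0.055,0,0, 0.04,0.006,-0.056,0,0, 0.04,0,0,0.04,0, 0.04,0,0,0.04,0, 0.04,0,0,0.03,0, 0.04,0,0,0.02,0, 0.04,0,0,0,0]'
python3 rel.py; python3 - <<'E'
from h import *
out=[]
for c,(x,y) in (("top",(185,225)),("scene",(235,240))):
    a=robot.camera(c)[y-40:y+40,x-45:x+45];out.append(cv2.resize(a,None,fx=4.4,fy=6 if 0 else 4.4,interpolation=2))
cv2.imwrite("pics/k1.png",np.hstack(out))
E
```

```text
time: 4.15
position: [0.5049, 0.2127, 0.1132]
tool_rot: [0.998, -0.059, -0.002, 0.0]
ft_force: [-0.9, -0.5, -0.1]
grip_width: 0.0399
grip_force: 0.0
t 4.15 cradle xyz mm [-58.  146.6 113.2] yaw err deg 0.02 zx,zy [-0.004 -0.001] F [-0.9 -0.5 -0.1] w 0.0399 gf 0.0
```

View pics/k1.png

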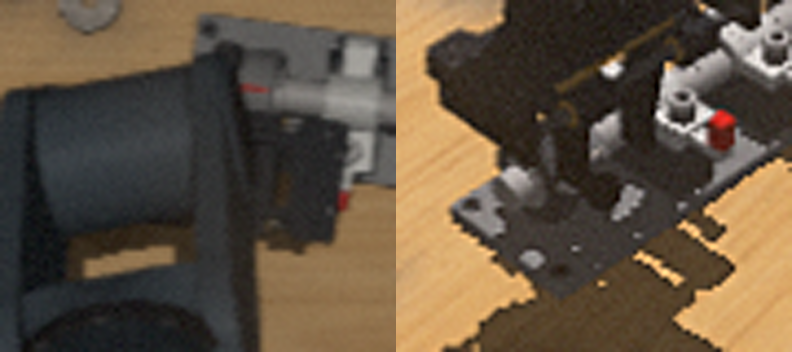

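The scene shows the open fingers on either side of the ball, clear of everything else. Next I lower and grip.

```bash
python3 -m jog '[0.04,0.001,-0.0024,0.014,0, 0.04,0,0,0.013,0, 0.04,0,0,0,0, 0.015,0,0,0,0, 0.015,0,0,0,0, 0.015,0,0,0,0, 0.015,0,0,0,0]' 12
python3 rel.py
```

```text
time: 5.12
position: [0.5076, 0.2164, 0.0879]
tool_rot: [0.998, -0.06, 0.001, -0.001]
ft_force: [-0.4, 5.0, -0.1]
grip_width: 0.021
grip_force: 12.0
t 5.12 cradle xyz mm [-55.7 150.6  87.9] yaw err deg -0.04 zx,zy [0.001 0.002] F [-0.4  5.  -0.1] w 0.021 gf 12.0
```

```bash
python3 -m jog '[0.015,0.0044,-0.001,-0.0082,0, 0.015,0.0056,0,-0.0074,0, 0.015,0.0067,0,-0.0065,0, 0.015,0.0075,0,-0.0055,0, 0.015,0.0083,0,-0.0042,0, 0.015,0.0088,0,-0.003,0, 0.015,0.0091,0,-0.0016,0, 0.015,0.0052,0,-0.0003,0, 0.015,0,0,0,0, 0.015,0,0,0,0]'
python3 rel.py
```

```text
time: 6.38
position: [0.5642, 0.2096, 0.1261]
tool_rot: [0.998, -0.059, 0.002, -0.0]
ft_force: [-1.3, 2.9, 4.7]
grip_width: 0.0205
grip_force: 12.0
t 6.38 cradle xyz mm [  1.2 150.6 126.1] yaw err deg 0.0 zx,zy [0.004 0.001] F [-1.3  2.9  4.7] w 0.0205 gf 12.0
```

```bash
python3 -m jog '[0.04,0,0,0,0, 0.04,0,0,0,0, 0.04,0,0,-0.03,0, 0.04,0,0,-0.05,0, 0.04,-0.05,0,-0.02,0, 0.04,-0.06,0.05,0,0, 0.04,-0.06,0.05,0,0, 0.02,0,0.05,0,0, 0.0,0,0,0,0]'
python3 rel.py; python3 - <<'E'
from h import *
out=[]
p=np.load("p.npy")
for c in ("top","scene"):
    x,y=(int(v) for v in proj(c,W(p,[[0,.14,.08]]))[0])
    a=robot.camera(c)[y-28:y+28,x-28:x+28];out.append(cv2.resize(a,None,fx=7,fy=7,interpolation=2))
    for t in(.1,0,-.08):print(c,t,((proj(c,W(p,[[-.062*np.sin(t),.149,.05+.062*np.cos(t)]]))-[x-28,y-28])*7+[392*(c=="scene"),0]).round())
cv2.imwrite("pics/k2.png",np.hstack(out))
E
```

```text
time: 7.5
position: [0.4013, 0.0952, 0.2244]
tool_rot: [0.998, -0.061, -0.0, 0.001]
ft_force: [1.3, 0.0, 0.1]
grip_width: 0.0272
grip_force: 0.0
t 7.5 cradle xyz mm [-146.9   17.7  224.4] yaw err deg -0.24 zx,zy [-0.    -0.001] F [1.3 0.  0.1] w 0.0272 gf 0.0
top 0.1 [[168. 203.]]
top 0 [[170. 188.]]
top -0.08 [[172. 176.]]
scene 0.1 [[579. 150.]]
scene 0 [[568. 141.]]
scene -0.08 [[559. 136.]]
```

View pics/k2.png

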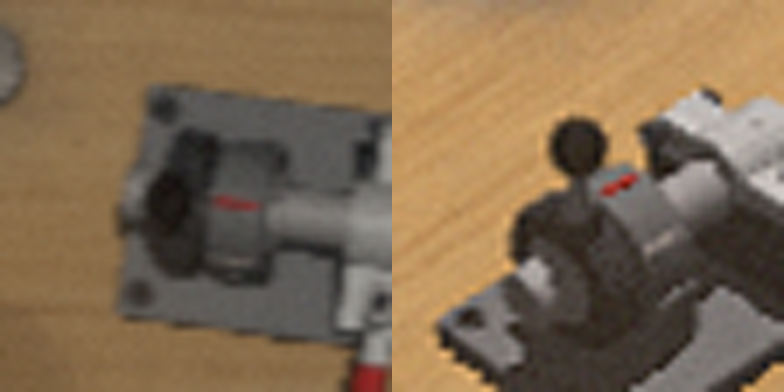

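```bash
cat >ball.py <<'E'
from h import *
p=np.load("p.npy");S=np.linspace(-.15,1.25,281)
for c in ("top","scene"):
    im=robot.camera(c);g=im.max(2)
    P=np.array([proj(c,W(p,[[-.062*np.sin(t),.149,.05+.062*np.cos(t)]]))[0] for t in S])
    M=proj(c,W(p,[[0,.125,.078]]))[0];h=im.astype(int)
    r=(h[...,2]>h[...,1]*1.7)&(h[...,2]>60);yy,xx=np.nonzero(r);k=np.hypot(xx-M[0],yy-M[1])<8
    print(c,"redmark",M.round(1),xx[k].mean().round(1),yy[k].mean().round(1))
    x,y=P[30].astype(int);sub=g[y-14:y+14,x-14:x+14]
    big=cv2.resize(255-sub,None,fx=8,fy=8,interpolation=2)
    cs=cv2.HoughCircles(cv2.GaussianBlur(big,(0,0),3),cv2.HOUGH_GRADIENT,1,20,param1=60,param2=12,minRadius=22,maxRadius=40)
    for ci in ([] if cs is None else cs[0][:4]):
        b=ci[:2]/8-.44+[x-14,y-14];d=np.hypot(*(P-b).T);print("  circle",b.round(1),"r",ci[2]/8,"t",S[d.argmin()].round(3),"dist",d.min().round(1))
E
python3 ball.py
```

```text
top redmark [197.9 204.7] 197.3 204.7
scene redmark [228.4 227.2] 228.0 227.0
  circle [222.2 221.5] r 4.3 t 0.055 dist 0.4
  circle [228.9 223.6] r 3.15 t 0.335 dist 3.2
```

```bash
python3 -m jog '[0.04,0.045,-0.045,0,0.02, 0.04,0.045,-0.045,0,0, 0.04,0.05,-0.042,0,0, 0.04,0,0,0,0, 0.04,0,0,0,0]'; python3 rel.py
```

```text
time: 8.32
position: [0.5517, 0.2099, 0.2232]
tool_rot: [0.998, -0.06, -0.001, 0.0]
ft_force: [-0.8, -0.8, -0.5]
grip_width: 0.0399
grip_force: 0.0
t 8.32 cradle xyz mm [-11.2 149.4 223.2] yaw err deg -0.06 zx,zy [-0.003 -0.001] F [-0.8 -0.8 -0.5] w 0.0399 gf 0.0
```

```bash
python3 -m jog '[0.04,0.007,0,0.04,0, 0.04,0,0,0.04,0, 0.04,0,0,0.02,0, 0.04,0,0,0,0, 0.015,0,0,0,0, 0.015,0,0,0,0, 0.015,0,0,0,0, 0.015,0,0,0,0]' 20; python3 rel.py; python3 ball.py
```

```text
time: 9.32
position: [0.5607, 0.2099, 0.1257]
tool_rot: [0.998, -0.061, 0.001, -0.002]
ft_force: [0.4, 4.9, 1.7]
grip_width: 0.0205
grip_force: 20.0
t 9.32 cradle xyz mm [ -2.2 150.4 125.7] yaw err deg -0.23 zx,zy [0.003 0.003] F [0.4 4.9 1.7] w 0.0205 gf 20.0
top redmark [197.9 204.7] nan nan
scene redmark [228.4 227.2] 228.3 227.2
  circle [217.1 233.2] r 4.1125 t 0.27 dist 11.9
  circle [233.2 221.4] r 3.7375 t 0.385 dist 8.0
  circle [229.  222.7] r 2.9125 t 0.31 dist 3.9ball.py:8: RuntimeWarning: Mean of empty slice.
  print(c,"redmark",M.round(1),xx[k].mean().round(1),yy[k].mean().round(1))
  ret = ret.dtype.type(ret / rcount)
```

```bash
python3 -m jog '[0.015,0.002,0,0,0, 0.015,0.0025,0,0,0, 0.015,0,0,0,0, 0.015,0,0,0,0]'; python3 rel.py; python3 -m jog '[0.04,0,0,0,0, 0.04,0,0,0,0, 0.04,0,0,-0.03,0, 0.04,0,0,-0.05,0, 0.04,-0.05,0,-0.02,0, 0.04,-0.06,0.05,0,0, 0.04,-0.06,0.05,0,0, 0.02,0,0.05,0,0, 0.0,0,0,0,0]'
python3 rel.py;python3 ball.py; python3 - <<'E'
from h import *
out=[]
p=np.load("p.npy")
for c in ("top","scene"):
    x,y=(int(v) for v in proj(c,W(p,[[0,.14,.08]]))[0])
    a=robot.camera(c)[y-28:y+28,x-28:x+28];out.append(cv2.resize(a,None,fx=7,fy=7,interpolation=2))
cv2.imwrite("pics/k3.png",np.hstack(out))
E
```

```text
time: 9.93
position: [0.5648, 0.2093, 0.1258]
tool_rot: [0.998, -0.061, 0.001, -0.002]
ft_force: [-0.5, 5.6, 3.9]
grip_width: 0.0203
grip_force: 20.0
t 9.93 cradle xyz mm [  1.9 150.4 125.8] yaw err deg -0.22 zx,zy [0.002 0.003] F [-0.5  5.6  3.9] w 0.0203 gf 20.0
time: 11.05
position: [0.4028, 0.0938, 0.2246]
tool_rot: [0.998, -0.063, 0.0, 0.001]
ft_force: [0.2, 0.3, -0.5]
grip_width: 0.0276
grip_force: 0.0
t 11.05 cradle xyz mm [-145.3   16.4  224.6] yaw err deg -0.45 zx,zy [-0.    -0.001] F [ 0.2  0.3 -0.5] w 0.0276 gf 0.0
top redmark [197.9 204.7] 196.8 204.7
scene redmark [228.4 227.2] 228.0 227.0
  circle [221.  220.9] r 4.1375 t -0.015 dist 0.2
  circle [216.4 232.6] r 3.15 t 0.2 dist 12.0
  circle [226.5 227.7] r 3.4125 t 0.395 dist 1.3
```

View pics/k3.png

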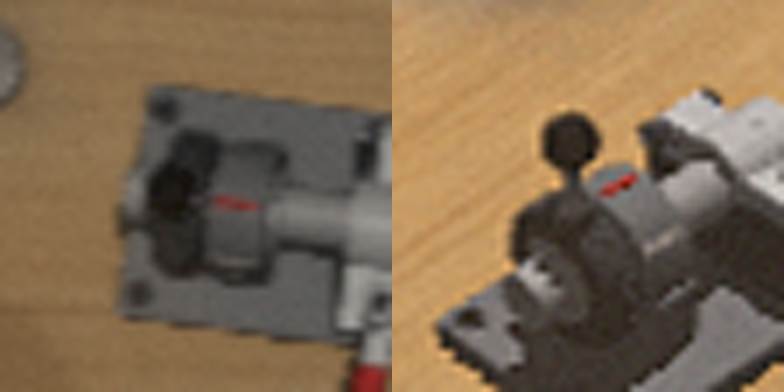

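```bash
python3 -m jog '[0,0.04,-0.015,0,-0.04, 0,0.04,-0.015,0,0, 0,0.032,-0.0136,0.02,0, 0,0,0,0.04,0, 0,0,0,0.04,0, 0,0,0,0.005,0, 0,0,0,0,0]'; python3 rel.py
```

```text
time: 12.12
position: [0.5203, 0.1272, 0.1194]
tool_rot: [0.998, -0.057, 0.0, -0.0]
ft_force: [0.5, -0.6, -0.2]
grip_width: 0.0004
grip_force: 0.0
t 12.12 cradle xyz mm [-32.5  63.5 119.4] yaw err deg 0.29 zx,zy [0. 0.] F [ 0.5 -0.6 -0.2] w 0.0004 gf 0.0
```

```bash
python3 -m jog '[0,0,0.0035,0.009,0, 0,0,0,0.006,0, 0,0,0,0,0]'; python3 -m jog '[0,0,0,0.002,0, 0,0,0,0,0]';python3 -m jog '[0,0,0,0.0015,0, 0,0,0,0,0]'; python3 -m jog '[0,0,0,0.0015,0, 0,0,0,0,0]'; python3 rel.py
```

```text
time: 12.5
position: [0.5194, 0.1228, 0.1043]
tool_rot: [0.998, -0.058, -0.0, -0.0]
ft_force: [-0.1, 0.7, -0.2]
grip_width: 0.0
grip_force: 0.0
time: 12.75
position: [0.5195, 0.1229, 0.1023]
tool_rot: [0.998, -0.057, 0.0, -0.0]
ft_force: [0.7, 0.0, -0.7]
grip_width: 0.0008
grip_force: 0.0
time: 13.0
position: [0.5196, 0.123, 0.1008]
tool_rot: [0.998, -0.057, 0.0, -0.0]
ft_force: [-0.9, 0.3, 1.0]
grip_width: 0.0005
grip_force: 0.6
time: 13.25
position: [0.5196, 0.123, 0.0993]
tool_rot: [0.998, -0.057, 0.0, -0.0]
ft_force: [0.1, 0.3, 1.2]
grip_width: 0.0002
grip_force: 0.8
t 13.25 cradle xyz mm [-32.7  59.3  99.3] yaw err deg 0.22 zx,zy [0. 0.] F [0.1 0.3 1.2] w 0.0002 gf 0.8
```

```bash
python3 -m jog '[0,0,0,0.0015,0, 0,0,0,0,0]'; python3 -m jog '[0,0,0,0.001,0, 0,0,0,0,0]'
```

```text
time: 13.5
position: [0.5196, 0.123, 0.0978]
tool_rot: [0.998, -0.057, 0.0, -0.0]
ft_force: [0.2, -0.6, 1.8]
grip_width: 0.0005
grip_force: 1.0
time: 13.75
position: [0.5196, 0.123, 0.0968]
tool_rot: [0.998, -0.057, 0.0, -0.0]
ft_force: [-0.8, -0.4, 2.1]
grip_width: 0.0005
grip_force: 1.1
```

Left bolt: the tip sank about 4 mm at only 1–2 N, so this is the loose one. Now I move to its lug.

```bash
python3 -m jog '[0,0,0,-0.01,0, 0,0,0,-0.02,0, 0.034,-0.017,-0.001,0,0.02, 0.034,-0.016,0,0,0, 0.034,0,0,0,0, 0.034,0,0,0,0]' 25; python3 rel.py
```

```text
time: 14.5
position: [0.4873, 0.1278, 0.1268]
tool_rot: [0.998, -0.059, 0.0, -0.0]
ft_force: [-0.3, 0.6, -0.5]
grip_width: 0.0304
grip_force: 0.0
t 14.5 cradle xyz mm [-65.4  60.2 126.8] yaw err deg 0.03 zx,zy [ 0.001 -0.   ] F [-0.3  0.6 -0.5] w 0.0304 gf 0.0
```

```bash
python3 -m jog '[0.034,0,0,0.02,0, 0.034,-0.0005,0,0.016,0, 0.034,0,0,0.01,0, 0.034,0,0,0,0, 0.005,0,0,0,0, 0.005,0,0,0,0, 0.005,0,0,0,0, 0.005,0,0,0,0]' 25; python3 rel.py
```

```text
time: 15.5
position: [0.4868, 0.1293, 0.0812]
tool_rot: [0.998, -0.06, 0.001, -0.001]
ft_force: [1.7, 5.9, 0.7]
grip_width: 0.0134
grip_force: 25.0
t 15.5 cradle xyz mm [-66.   61.6  81.2] yaw err deg -0.07 zx,zy [0.002 0.002] F [1.7 5.9 0.7] w 0.0134 gf 25.0
```

Width is 13.4 mm, so the sleeve is gripped. Next I follow the first half of the arc.

```bash
python3 -m jog '[0.005,0.0022,0,-0.009,0, 0.005,0.0029,0,-0.0088,0, 0.005,0.0036,0,-0.0085,0, 0.005,0.0044,0,-0.0081,0, 0.005,0.0051,0,-0.0077,0, 0.005,0,0,0,0]'; python3 rel.py
```

```text
time: 16.25
position: [0.5045, 0.1271, 0.1231]
tool_rot: [0.998, -0.06, 0.0, -0.001]
ft_force: [0.4, 6.1, -3.7]
grip_width: 0.0131
grip_force: 25.0
t 16.25 cradle xyz mm [-48.2  61.6 123.1] yaw err deg -0.06 zx,zy [0.001 0.003] F [ 0.4  6.1 -3.7] w 0.0131 gf 25.0
```

```bash
python3 -m jog '[0.005,0.0058,0,-0.0072,0, 0.005,0.0063,0,-0.0067,0, 0.005,0.0069,0,-0.0062,0, 0.005,0.0074,0,-0.0055,0, 0.005,0.0079,0,-0.0048,0, 0.005,0,0,0,0, 0.005,0,0,0,0]'; python3 rel.py; python3 ball.py; python3 - <<'E'
from h import *
p=np.load("p.npy")
x,y=(int(v) for v in proj("scene",W(p,[[0,.08,.09]]))[0])
a=robot.camera("scene")[y-45:y+45,x-60:x+60];cv2.imwrite("pics/f.png",cv2.resize(a,None,fx=6,fy=6,interpolation=2))
E
```

```text
time: 17.12
position: [0.5365, 0.1232, 0.1528]
tool_rot: [0.998, -0.06, -0.002, -0.001]
ft_force: [-2.9, 6.0, -1.9]
grip_width: 0.0133
grip_force: 25.0
t 17.12 cradle xyz mm [-16.   61.5 152.8] yaw err deg -0.04 zx,zy [-0.004  0.003] F [-2.9  6.  -1.9] w 0.0133 gf 25.0
top redmark [197.9 204.7] nan nan
scene redmark [228.4 227.2] 228.0 227.0
  circle [221.  220.7] r 4.1125 t -0.02 dist 0.3
  circle [216.6 232.6] r 3.4375 t 0.215 dist 11.8ball.py:8: RuntimeWarning: Mean of empty slice.
  print(c,"redmark",M.round(1),xx[k].mean().round(1),yy[k].mean().round(1))
  ret = ret.dtype.type(ret / rcount)
```

View pics/f.png

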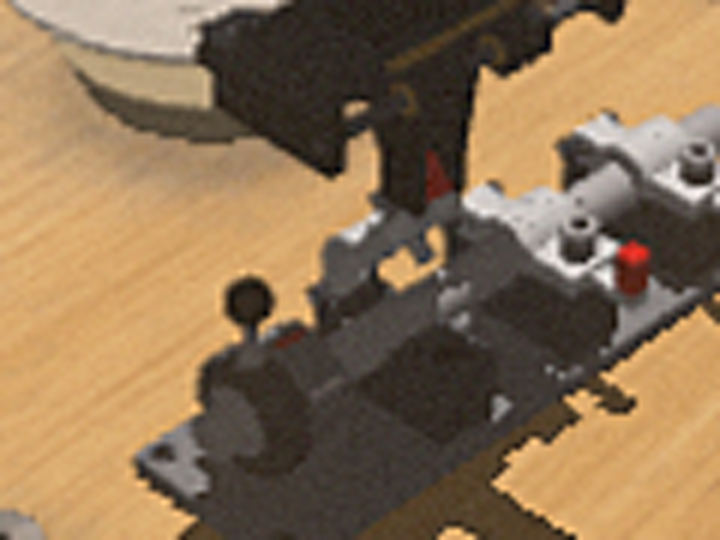

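The picture shows the cap raised at about 49°, with the red sleeve (435,175) held between the fingers. The collar ball (250,300) is upright and clear.

```bash
python3 -m jog '[0.005,0.001,0,-0.0007,0, 0.005,0,0,0,0, 0.005,0,0,0,0, 0.005,0,0,0,0]'; python3 rel.py; python3 -c "
from rig import robot
print(robot.hand_in())"
```

```text
time: 17.77
position: [0.537, 0.1232, 0.1531]
tool_rot: [0.998, -0.06, -0.003, -0.001]
ft_force: [-1.5, 6.0, -2.8]
grip_width: 0.0131
grip_force: 25.0
t 17.77 cradle xyz mm [-15.5  61.5 153.1] yaw err deg -0.03 zx,zy [-0.005  0.003] F [-1.5  6.  -2.8] w 0.0131 gf 25.0
the job is handed in; nothing more can be done
None
```

Handed in at 17.8 s: lever upright at the locked mark to within about 0.02 rad by the ball's position (the white line was too small to see); the left bolt, tapped first, sank about 4 mm at 2 N, so I did not tap the other two; its cap is held open by the lug at about 49°.

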